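# Catch the wheel lock's thread and clip the guard shut

### The job

The lock cap of the skate sharpener's wheel stands on its spindle with its lugs on top of the thread, not in it. Without lifting it, turn it backward (anticlockwise seen from above) until it drops into the thread, then clockwise until it is fully home. Then swing the guard over it and press the guard's end bar into the spring clip until it snaps in; do not knock over the two bottles.

Things in the scene. Friction and masses are not known exactly. Their poses are not given: they have to be found in the camera images.
- sharpener: Fixed sharpening head: red housing 190 (x) by 220 (y) by 44 mm high, steel deck, level brick-coloured wheel 110 mm across, its top 64 mm up. Origin: centre of the underside on the table, below the spindle axis; z up, +y towards the guard's hinge posts (y +83, x +-46, 138 mm high), -y towards the spring clip. Placed anew, with yaw, each time.
- spindle_axis (a point): Point on the vertical spindle axis at the wheel's top (64 mm up). The spindle nose, hidden in the cap, has a right-hand four-start interrupted thread: in every 90 degrees one entry gap, one level thread top some 55 degrees long, and one hard stop. Where the gaps lie differs each time and is unknown (this frame does not show it).
- lock_cap: Loose lock cap, about 250 g: dark steel cup 64 mm across, 32 mm high, mouth down, four lugs inside, yellow grip bar on top. Origin: centre of the lower rim, z up, x along the bar. Starts level on the thread tops, origin 78 mm above the sharpener's. Clockwise there soon meets a stop, still high. In the thread's entry the origin is 70 mm up, fully home 65 (rim 1 mm over the wheel).
- cap_bar (a point): Centre of the cap's grip bar: 60 mm (x) by 14 (y) by 22 high, 43 mm above the cap's origin. Turn it anticlockwise 10 to 50 degrees and, if not held up, the cap drops 8 mm by its weight, stop soon after; then clockwise 50 to 70 degrees draws it down 5 mm more, to a hard stop: home. It turns with under 0.1 N m between stops and stays where left.
- guard (a joint): Guard angle, rad: 0 = shut, level over the cap, end bar in the clip; grows as it opens; starts 2.25 to 2.45, leaning back past upright to +y; limit 2.5. Stiff hinge: stays where left, 0.2 to 0.35 N m moves it. Red frame 74 mm wide, 165 long, clear pane, black press pad, steel end bar. It cannot shut over a cap that is not home; shut, its pane clears a home cap's bar by 3 mm.
- guard_hinge (a point): Middle of the guard's hinge axis, which runs along the sharpener's x; sharpener frame (0, 80, 127) mm.
- guard_pad (a point): Centre of the outer face of the guard's black press pad (62 mm along x, 24 mm the other way), 130 mm from the hinge axis and 12 mm to the outer side of the guard's mid plane. Guard shut: the pad's level top, at sharpener frame (0, -50, 139) mm.
- guard_bar (a point): Centre of the guard's round steel end bar (10 mm thick, 74 mm along x), 160 mm from the hinge axis, 287 mm up when the guard is upright. Clipped in: sharpener frame (0, -80, 127) mm, against a stop.
- clip (a point): Middle of the spring clip's mouth, between the bead tips of its two steel fingers (24 mm wide along x, ends 145 mm up, gap 6 mm); sharpener frame (0, -80, 133) mm. The end bar first rests on the beads (joint about 0.07); about 8 to 13 N down on the press pad then spreads the fingers and the bar snaps in.
- spray_bottle: Bystander: white bottle with a red cap, 60 mm across, 200 mm high; origin centre of its base.
- oil_bottle: Bystander: amber bottle with a black cap, 56 mm across, 160 mm high; origin centre of its base.
There are look-alikes about, which are no part of the job. Of the things that look like the lock_cap, the middle-sized one is meant.

How it is judged (in metres and radians):
On the way, in this order (a step that is already met when the one before it is completed fails the run):
1. the cap has dropped into the thread, the guard still open (z of lock_cap in the frame of sharpener below 0.0725 m and value of joint guard above 1.2 rad), for 0.1 s.
2. the cap is fully home, the guard still open (z of lock_cap in the frame of sharpener below 0.0666 m and horizontal distance between lock_cap and sharpener below 0.004 m and angle between lock_cap's own z axis and vertical below 0.06 rad and value of joint guard above 1.2 rad), for 0.2 s.
At the end, for the whole second after the job is handed in: The lock cap is level on the spindle axis (within 4 mm, 0.06 rad) with its origin less than 66.6 mm above the sharpener's origin (home is 65), at rest, and the guard is clipped shut (joint below 0.025 rad) (z of lock_cap in the frame of sharpener below 0.0666 m and horizontal distance between lock_cap and sharpener below 0.004 m and angle between lock_cap's own z axis and vertical below 0.06 rad and value of joint guard below 0.025 rad and linear speed of lock_cap below 0.02 m/s); the robot touches nothing.
It fails at once if the cap is lifted more than 5 mm above where it first stood (z of lock_cap in the frame of sharpener above 0.083 m).
It fails at once if a bottle is knocked over (angle between any of spray_bottle, oil_bottle's own z axis and vertical above 0.6 rad).
It also fails if it takes over 61 s, if anything falls off the work surface, if the arm or the gripper's body presses on something with over 40 N, if the wrist force passes 120 N, or if a joint passes its speed limit or range.

### The arm

A 6-joint arm with a two-finger parallel gripper is mounted at the origin on the work surface. World frame = base frame: x ahead of the robot, y to its left, z up, the work surface at z = 0. Lengths are in mm, angles in degrees, forces in N, time in s.
With the tool pointing down it reaches from about 300 to 850 mm from the base axis. Payload 4.2 kg.
Tool frame: the origin (TCP) lies at the very end of the fingers, on their centre line; the grasp point (between the pads) lies 19 mm behind it (env.grip_depth is the distance from the TCP to the grasp point, in mm); z points along the fingers, y is the line along which they close (so a half turn about z gives the same grasp; the last joint's range is limited). The gripper opens to 91 mm and grips with 3 to 60 N. Pads are 32 mm wide; open, the fingers measure 118 mm over their backs; the gripper's body (76 mm by 178 mm) begins 60 mm behind the grasp point.
Start: joints at [65.661, 18.312, 89.639, -0, 72.044, -1.146], TCP at [226.459, 528.545, 213.976] pointing down, gripper open.
Joint ranges: [-177.97, 177.97], [-48.28, 115.42], [12.27, 149.76], [-77.06, 257.06], [2.81, 150.46], [-146.56, 146.56]. Speed limits (degrees/s): [147.25, 147.25, 180, 180, 180, 180].

### API

Orientations are given as [roll, pitch, yaw] about the fixed x, y, z axes, in that order (R = Rz(yaw) Ry(pitch) Rx(roll)).
In Python, from workcell import env, cams gives the robot as it stands.
- The arm moves only by the tool apply_moves, never from a script. Its argument "deltas" is a list of rows, each a list of 5 numbers: the shift along the tool's x, y, z in m, then the turn about the tool's z in rad, then the opening, from -1 (shut) to 1 (fully open), so that 0 is half open. In form: [[tx, ty, tz, roll, gripper], ...]. A call has 1 to 5 rows; each row is the pose to reach, as a shift and turn from the pose commanded when the call began, along the tool's axes at that moment; what a row does not reach only later rows make up. A row lasts 1/10 s, in which the tool goes at most 50 mm and 8.59 degrees, less where a joint would pass 70% of its speed; a pose out of reach is approached as far as the arm can. A call with a gripper value outside its range is refused whole. The fingers move at their own pace and stop on an object; "grip_force" is the grip in N (left out, the last holds). Time passes only in rows, so rows that repeat a pose let the fingers close. It gives the time, the measured TCP pose, the force, the opening and the grip force at its end, in the units of the state.
- env.state(): the state, without advancing time (a new reading comes with each control period).
- cams.grab_frame(name): name is "side" or "top" or "wrist"; returns the picture (480x640x3 uint8, blue, green, red); there is no depth.
- cams.get_calibration(name): a dict with "mtx" (3x3 intrinsics, pixels), "eye" and "attitude" of the camera in the world; the wrist camera has in their place "tool_from_camera" (4x4, takes a point from camera to tool coordinates, whose origin is the TCP and whose axes are the flange's). Camera axes: x right, y down, z forward; pixel columns grow to the right and rows downward; lengths in mm; the calibration is good to about 2 mm. A picture is of the moment at which its call begins: read the wrist's pose just before it. get_calibration takes no time and is no camera call.
- env.job_done(): hands the job in; it is judged then, once.
The state is a dict: "time_s": time; "qpos": joint angles; "qvel": joint speeds; "effort": joint torques, N m; "ee_pos": TCP position; "ee_rot": TCP orientation; "force": force on the tool from outside, world axes, zero at the start; "torque": the same for the moment, N m; "gripper_width": finger opening in mm; "gripper_force": force on a finger pad.
Only numpy, scipy, OpenCV 4.12 (cv2) and the standard library are available. Lean on these libraries where they do the work, as an engineer would, in place of code of your own. Each camera call takes 0.05 s, during which the arm holds its last target. There are 200 camera calls.

## Working session

There is one attempt and no reset: what is moved stays moved. The work goes in short steps, Python scripts to look and compute and a tool call to move; the robot and the scene stay as the last step left them, time stands still between calls to the robot, and variables do not carry over. Pictures are saved under pics/ and viewed, at most 10 in all, crops included, and the job is handed in when it is done.

Besides the shell and the picture viewer there is one more tool, called after "Call:" in YAML: its name, and indented under it one key for each argument. apply_moves: Moves the arm, as the interface text tells. Its arguments: {"type":"object","properties":{"deltas":{"type":"array"},"grip_force":{"type":"number"}},"required":["deltas"]}

```bash
mkdir -p pics; python3 - <<'E'
from workcell import env,cams
import cv2,numpy as np
for n in("top","side"):
    cv2.imwrite(f"pics/{n}0.png",cams.grab_frame(n))
    c=cams.get_calibration(n);print(n,{k:np.round(np.array(v),4).tolist() for k,v in c.items()})
print(np.round(cams.get_calibration("wrist")["tool_from_camera"],3).tolist(),cams.get_calibration("wrist")["mtx"])
print(env.state())
E
```

```text
top {'mtx': [[535.6065, 0.0, 319.1068], [0.0, 535.6065, 233.0191], [0.0, 0.0, 1.0]], 'eye': [446.0776, 131.1779, 1054.9365], 'attitude': [-176.0185, 0.9958, -89.362]}
side {'mtx': [[434.8936, 0.0, 310.9332], [0.0, 434.8936, 237.2119], [0.0, 0.0, 1.0]], 'eye': [358.2159, -539.5345, 721.3731], 'attitude': [-131.727, 0.6909, -12.8626]}
[[-0.001, -0.972, -0.235, 65.02], [1.0, -0.001, -0.0, 0.068], [0.0, -0.235, 0.972, -169.809], [0.0, 0.0, 0.0, 1.0]] [[386.5280856    0.         318.6900288 ]
 [  0.         386.5280856  237.69384454]
 [  0.           0.           1.        ]]
{'time_s': 0.1, 'qpos': array([ 6.56625508e+01,  1.83494425e+01,  8.96998609e+01, -1.36954846e-03,
        7.20439728e+01, -1.14535982e+00]), 'qvel': array([ 0.04033525, -0.05832999, -0.05211418, -0.0826147 ,  0.04131925,
       -0.04200917]), 'effort': array([-7.86595010e-04, -4.13335347e+01, -2.32505357e+01,  7.28307758e-02,
        4.22851718e-02, -6.58045360e-05]), 'ee_pos': array([226.25755785, 528.11957937, 213.18665961]), 'ee_rot': array([-1.79906716e+02, -5.62602394e-04,  1.56808333e+02]), 'force': array([-0.64480025, -0.33233624,  0.43911631]), 'torque': array([-0.01290393,  0.04576795,  0.02300794]), 'gripper_force': 0.0, 'gripper_width': 91.742774787252}
```

View pics/top0.png

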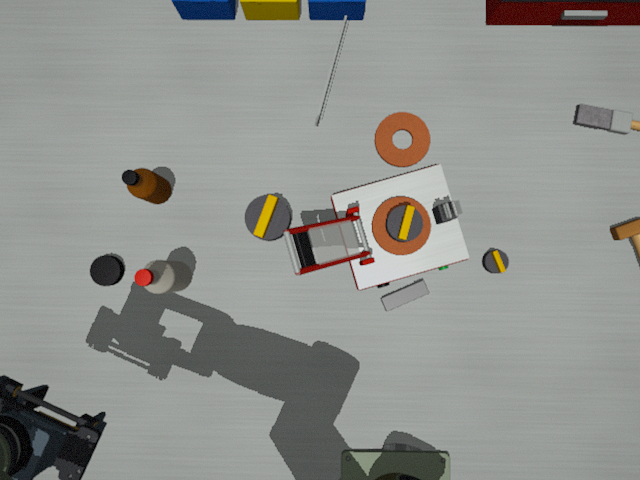

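View pics/side0.png

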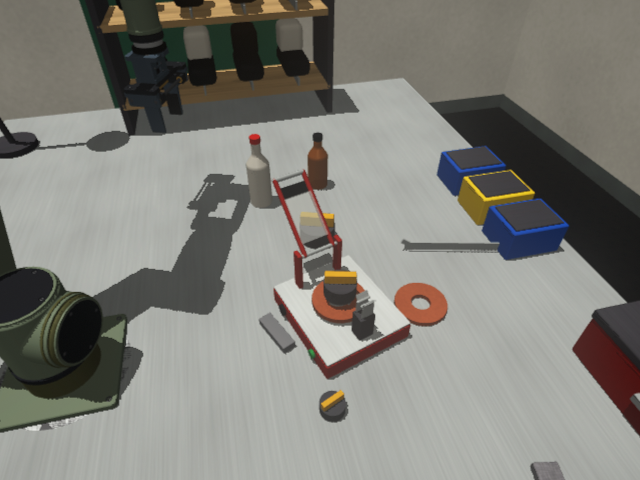

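The top picture shows three cap-like things: a large one at (268,217), one on the spindle at (404,222), and a small one at (495,261). The middle-sized cap is the one on the sharpener. The guard leans left and its end bar is near (293,250). The clip is at (446,210), and the bottles are at (150,185) and (160,277), well away.

```bash
cat > h.py <<'E'
from workcell import env,cams
import cv2,numpy as np
from scipy.spatial.transform import Rotation as R
def cam(n):
    c=cams.get_calibration(n);K=np.array(c["mtx"])
    if n=="wrist":
        s=env.state();T=np.array(c["tool_from_camera"]);Rt=R.from_euler("xyz",s["ee_rot"],degrees=True).as_matrix()
        return K,Rt@T[:3,:3],Rt@T[:3,3]+s["ee_pos"]
    return K,R.from_euler("xyz",c["attitude"],degrees=True).as_matrix(),np.array(c["eye"])
def px2w(C,uv,z):
    K,Rc,e=C;d=Rc@np.linalg.solve(K,[uv[0],uv[1],1]);return e+d*(z-e[2])/d[2]
def w2px(C,p):
    K,Rc,e=C;q=K@(Rc.T@(np.array(p)-e));return q[:2]/q[2]
def yellow(im,box):
    u0,v0,u1,v1=box;h=cv2.cvtColor(im,cv2.COLOR_BGR2HSV)
    m=cv2.inRange(h,(18,130,90),(35,255,255));k=np.zeros_like(m);k[v0:v1,u0:u1]=m[v0:v1,u0:u1]
    c=max(cv2.findContours(k,cv2.RETR_EXTERNAL,cv2.CHAIN_APPROX_NONE)[0],key=cv2.contourArea)
    return cv2.minAreaRect(c)
E
python3 - <<'E'
from h import *
im=cv2.imread("pics/top0.png");C=cam("top")
r=yellow(im,(380,180,430,260));b=cv2.boxPoints(r);print(r)
w=np.array([px2w(C,p,132) for p in b]);print(w.round(1).tolist(),w.mean(0))
h=cv2.cvtColor(im,cv2.COLOR_BGR2HSV)
for p in [(332,194),(440,165),(468,258),(360,289)]: print(p,px2w(C,p,46).round(1))
m=cv2.inRange(h,(0,0,200),(180,40,255));
m[:, :325]=0;m[:,475:]=0;m[:155]=0;m[295:]=0
c=max(cv2.findContours(m,cv2.RETR_EXTERNAL,cv2.CHAIN_APPROX_NONE)[0],key=cv2.contourArea)
rr=cv2.minAreaRect(c);bb=cv2.boxPoints(rr);w=np.array([px2w(C,p,46) for p in bb]);print(rr,w.round(1).tolist(),w.mean(0))
for i in range(4): d=w[(i+1)%4]-w[i];print(np.linalg.norm(d),np.degrees(np.arctan2(d[1],d[0])))
cv2.imwrite("pics/crop.png",cv2.resize(im[150:310,240:520],None,fx=2.8,fy=2.8,interpolation=cv2.INTER_CUBIC))
E
```

```text
((406.12249755859375, 222.16600036621094), (8.696114540100098, 35.17095184326172), 14.931418418884277)
[[502.8, 13.0, 132.0], [561.8, -2.6, 132.0], [558.1, -17.0, 132.0], [499.1, -1.4, 132.0]] [530.46131314  -2.00023522 132.        ]
(332, 194) [590.6 125.9  46. ]
(440, 165) [647.8 -78.5  46. ]
(468, 258) [ 472. -130.   46.]
(360, 289) [411.8  71.7  46. ]
((400.0699768066406, 226.5759735107422), (97.30186462402344, 113.45109558105469), 73.90918731689453) [[587.6, 125.7, 46.0], [649.5, -80.6, 46.0], [472.7, -130.1, 46.0], [411.7, 73.5, 46.0]] [530.38406464  -2.87692311  46.        ]
215.358312843085 -73.29171064092712
183.59163352929139 -164.3544443907287
212.57505802396 106.68179611373348
183.46281367314634 16.51409278643812
```

View pics/crop.png

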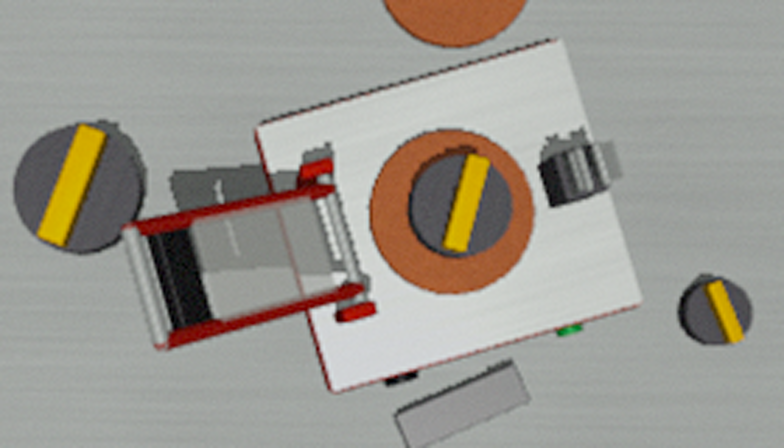

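The crop shows the middle-sized cap on the wheel, bar centre at crop (466,202). The large and small caps stand off the sharpener. The sharpener fits at (530.4, -2.5) with yaw about 16.5°, and the cap bar is on the same axis to within 1 mm. I'll raise the arm, then move across.

Call:
apply_moves:
  deltas:
    - [0, 0, -0.05, 0, 1]
    - [0, 0, -0.1, 0, 1]
    - [0, 0, -0.13, 0, 0]
    - [-0.04, -0.03, -0.13, 0, 0]
    - [-0.08, -0.06, -0.13, 0, 0]

```text
time_s: 0.6
ee_pos: [276.6, 441.7, 344.3]
ee_rot: [179.9, 0.0, 157.0]
force: [0.9, -0.5, 0.2]
gripper_width: 70.3
gripper_force: 0.0
```

Call:
apply_moves:
  deltas:
    - [-0.039, -0.029, 0, 0, -0.5]
    - [-0.078, -0.058, 0, 0, -0.5]
    - [-0.117, -0.087, 0, 0, -0.5]
    - [-0.156, -0.116, 0, -0.07, -0.5]
    - [-0.195, -0.145, 0, -0.147, -0.5]

```text
time_s: 1.1
ee_pos: [398.9, 229.9, 343.7]
ee_rot: [-180.0, -0.0, 165.4]
force: [1.2, -0.4, -0.0]
gripper_width: 30.0
gripper_force: 0.0
```

```bash
cat >> h.py <<'E'
def go(p,yaw):
    s=env.state();Rt=R.from_euler("xyz",s["ee_rot"],degrees=True).as_matrix()
    t=Rt.T@(np.array(p)-s["ee_pos"]);a=(yaw-s["ee_rot"][2]+180)%360-180
    print("at",s["ee_pos"].round(1),s["ee_rot"].round(2),"t",s["time_s"],"F",s["force"].round(1),"w",round(s["gripper_width"],1),"q6",s["qpos"][5].round(1))
    print("delta mm",t.round(1),"roll rad",round(-np.radians(a),3))
E
python3 -c "
from h import *
go((530.4,-2.3,330),165.2)"
```

```text
at [398.9 229.9 343.7] [-1.7999e+02 -1.0000e-02  1.6542e+02] t 1.1 F [ 1.2 -0.4 -0. ] w 30.0 q6 -46.9
delta mm [-185.7 -191.6   13.7] roll rad 0.004
```

Call:
apply_moves:
  deltas:
    - [-0.034, -0.035, 0, 0, -0.5]
    - [-0.068, -0.07, 0, 0, -0.5]
    - [-0.102, -0.105, 0, 0, -0.5]
    - [-0.136, -0.14, 0, 0, -0.5]
    - [-0.17, -0.175, 0, 0, -0.5]

```text
time_s: 1.6
ee_pos: [518.7, 17.3, 343.7]
ee_rot: [180.0, -0.0, 165.2]
force: [0.4, 0.8, 0.2]
gripper_width: 22.8
gripper_force: 0.0
```

Call:
apply_moves:
  deltas:
    - [-0.016, -0.017, 0.03, 0, -0.5]
    - [-0.016, -0.017, 0.07, 0, -0.5]
    - [-0.016, -0.017, 0.12, 0, -0.5]
    - [-0.016, -0.017, 0.15, 0, -0.5]
    - [-0.016, -0.017, 0.15, 0, -0.5]

```text
time_s: 2.1
ee_pos: [526.0, -1.3, 189.3]
ee_rot: [-179.9, -0.6, 165.2]
force: [0.2, -0.1, 0.4]
gripper_width: 23.3
gripper_force: 0.0
```

```bash
python3 - <<'E'
from h import *
C=cam("wrist");im=cams.grab_frame("wrist");cv2.imwrite("pics/w1.png",im)
go((530.4,-2.3,115),165.2)
print(w2px(C,(530.4,-2.3,132)))
r=yellow(im,(0,0,640,480));w=np.array([px2w(C,p,132) for p in cv2.boxPoints(r)])
print(r,w.round(1).tolist(),w.mean(0))
E
```

```text
at [528.1  -1.3 192.4] [-179.94   -0.27  165.22] t 2.15 F [1.  0.6 0.3] w 22.7 q6 -76.6
delta mm [-2.8 -0.4 77.3] roll rad 0.0
[319.42088814 261.82908963]
((314.5, 370.5), (21.0, 407.0), 90.0) [[560.2, -151.0, 132.0], [627.8, 105.8, 132.0], [643.1, 103.6, 132.0], [574.7, -156.8, 132.0]] [601.43452808 -24.62497646 132.        ]
```

View pics/w1.png

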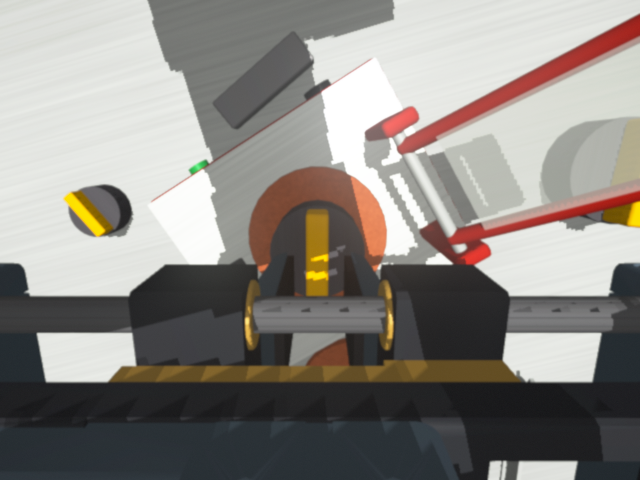

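The wrist view shows the bar upright at columns 306–329, between the fingers and centred (expected column 319). Going down onto it.

Call:
apply_moves:
  deltas:
    - [-0.001, 0, 0.025, 0, -0.5]
    - [-0.002, 0, 0.05, 0, -0.5]
    - [-0.002, 0, 0.065, 0, -0.5]
    - [-0.002, 0, 0.075, 0, -0.5]
    - [-0.002, 0, 0.075, 0, -0.5]

```text
time_s: 2.65
ee_pos: [531.9, -1.7, 119.5]
ee_rot: [180.0, 0.0, 165.2]
force: [0.4, -0.4, -0.5]
gripper_width: 23.0
gripper_force: 0.0
```

```bash
python3 - <<'E'
from h import *
go((530.4,-2.3,115),165.2);print(env.state()["torque"])
E
```

```text
at [531.9  -1.7 119.5] [1.7999e+02 4.0000e-02 1.6524e+02] t 2.65 F [ 0.4 -0.4 -0.5] w 23.0 q6 -76.7
delta mm [ 1.3 -1.   4.5] roll rad 0.001
[0.02124749 0.03945157 0.0068516 ]
```

Call:
apply_moves:
  deltas:
    - [0.001, -0.001, 0.004, 0, -0.6]
    - [0.001, -0.001, 0.004, -0.1, -0.6]
    - [0.001, -0.001, 0.004, -0.2, -0.6]
    - [0.001, -0.001, 0.004, -0.3, -0.6]
    - [0.001, -0.001, 0.004, -0.4, -0.6]

```text
time_s: 3.15
ee_pos: [530.8, -2.6, 116.1]
ee_rot: [-180.0, 0.1, -171.6]
force: [-0.3, -0.1, -0.9]
gripper_width: 18.1
gripper_force: 0.7
```

```bash
python3 - <<'E'
from h import *
go((530.4,-2.3,115),165.2);print(env.state()["torque"])
C=cam("wrist");im=cams.grab_frame("wrist");cv2.imwrite("pics/w2.png",im)
E
```

```text
at [530.8  -2.6 116.1] [-1.7998e+02  1.2000e-01 -1.7162e+02] t 3.15 F [-0.3 -0.1 -0.9] w 18.1 q6 -99.9
delta mm [0.4 0.4 1.1] roll rad 0.405
[ 0.05146306  0.05729209 -0.02480422]
```

View pics/w2.png

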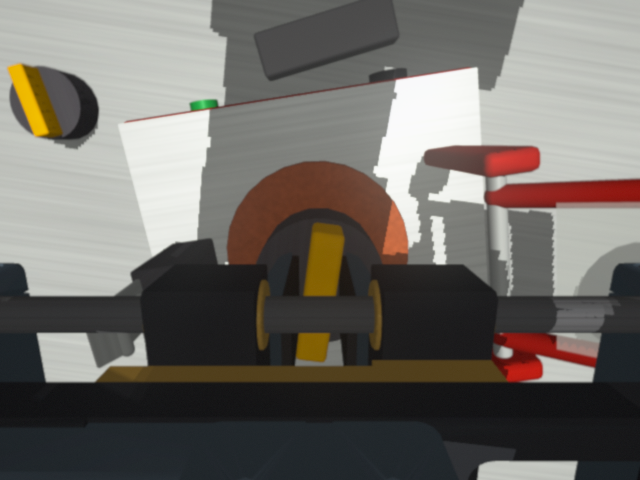

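The bar is turning with the fingers, lagging about 7° as expected. The far end of the bar is near (327,222). Carrying on anticlockwise.

Call:
apply_moves:
  deltas:
    - [0, 0, 0, -0.07, -0.6]
    - [0, 0, 0, -0.14, -0.6]
    - [0, 0, 0, -0.2, -0.6]
    - [0, 0, 0, -0.25, -0.6]
    - [0, 0, 0, -0.25, -0.6]

```text
time_s: 3.7
ee_pos: [531.1, -2.7, 116.0]
ee_rot: [-179.9, 0.1, -157.6]
force: [1.3, -0.5, 0.5]
gripper_width: 18.3
gripper_force: 0.4
```

```bash
cat > look.py <<'E'
from h import *
import sys
go((530.4,-2.3,115),165.2);print("tq",env.state()["torque"].round(3))
C=cam("wrist");im=cams.grab_frame("wrist");cv2.imwrite("pics/%s.png"%sys.argv[1],im)
h=cv2.cvtColor(im,cv2.COLOR_BGR2HSV);m=cv2.inRange(h,(18,130,60),(35,255,255))
m[:, :250]=0;m[:,395:]=0;m[:190]=0;m[290:]=0
c=max(cv2.findContours(m,cv2.RETR_EXTERNAL,cv2.CHAIN_APPROX_NONE)[0],key=cv2.contourArea)[:,0]
ps=np.array([(v,c[c[:,1]==v,0].min(),c[c[:,1]==v,0].max()) for v in (250,270)])
i=c[:,1].argmin();print("topmost",c[i],"rows",ps.tolist())
c0=[( l+r+1)/2 for _,l,r in ps]
for z in (132,124,119):
    a,b=[px2w(C,(u,v),z) for u,v in zip(c0,(250,270))];d=a-b
    wd=[np.linalg.norm(px2w(C,(l,v),z)-px2w(C,(r+1,v),z)) for v,l,r in ps]
    e=px2w(C,(c[i][0],c[i][1]),z)
    print(z,"bar ang",np.degrees(np.arctan2(d[1],d[0])).round(1),"width",np.round(wd,1),"end dist from axis",np.linalg.norm(e[:2]-[530.4,-2.3]).round(1),
     "offset",np.round(np.cross(d[:2]/np.linalg.norm(d[:2]),(a[:2]-[530.4,-2.3])),1))
E
python3 look.py w3 2>/dev/null
```

```text
at [531.1  -2.7 116. ] [-1.7992e+02  1.4000e-01 -1.5761e+02] t 3.7 F [ 1.3 -0.5  0.5] w 18.3 q6 -113.9
delta mm [0.5 0.6 1. ] roll rad 0.649
tq [-0.055 -0.106  0.01 ]
topmost [315 216] rows [[250, 307, 339], [270, 305, 336]]
132 bar ang -164.4 width [13.6 13.4] end dist from axis 36.7 offset 1.7
124 bar ang -164.4 width [14.3 14.1] end dist from axis 35.2 offset 1.4
119 bar ang -164.4 width [14.8 14.5] end dist from axis 34.3 offset 1.2
```

```bash
python3 - <<'E'
from h import *
for n in ("w2","w3"):
    im=cv2.imread(f"pics/{n}.png");h=cv2.cvtColor(im,cv2.COLOR_BGR2HSV);m=cv2.inRange(h,(18,130,60),(35,255,255))
    m[:, :250]=0;m[:,395:]=0;m[:190]=0;m[290:]=0
    for v in (215,225,235,250,270):
        x=np.where(m[v])[0];print(n,v,x.min() if len(x) else None,x.max() if len(x) else None, end=' ; ')
    print(np.where(m.any(1))[0].min())
a=cv2.imread("pics/w2.png")[190:380,220:420];b=cv2.imread("pics/w3.png")[190:380,220:420]
cv2.imwrite("pics/cmp.png",cv2.resize(np.hstack([a,b]),None,fx=2,fy=2,interpolation=cv2.INTER_CUBIC))
E
```

```text
w2 215 None None ; w2 225 313 338 ; w2 235 311 343 ; w2 250 309 342 ; w2 270 306 340 ; 222
w3 215 None None ; w3 225 310 339 ; w3 235 309 341 ; w3 250 307 339 ; w3 270 305 336 ; 216
```

View pics/cmp.png

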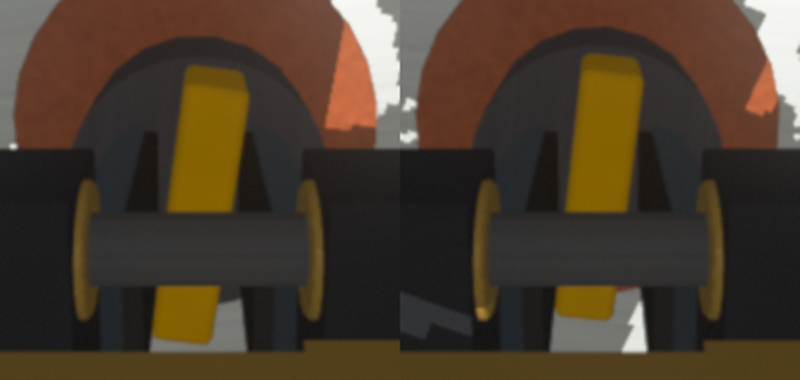

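The comparison shows the bar shrinking from 140 to 133.5 px long and 33 to 31.5 px wide. That matches a drop of about 8 mm, so the cap is in the thread. I'll lower the fingers and turn clockwise.

Call:
apply_moves:
  deltas:
    - [-0.0005, -0.0005, 0.004, 0, -0.6]
    - [-0.0005, -0.0005, 0.008, 0.1, -0.6]
    - [-0.0005, -0.0005, 0.008, 0.22, -0.6]
    - [-0.0005, -0.0005, 0.008, 0.34, -0.6]
    - [-0.0005, -0.0005, 0.008, 0.46, -0.6]

```text
time_s: 4.25
ee_pos: [530.4, -2.7, 106.5]
ee_rot: [180.0, -0.1, 175.8]
force: [-0.1, -0.7, -1.4]
gripper_width: 18.1
gripper_force: 0.5
```

Call:
apply_moves:
  deltas:
    - [0, 0, 0, 0.1, -0.6]
    - [0, 0, 0.001, 0.2, -0.6]
    - [0, 0, 0.002, 0.3, -0.6]
    - [0, 0, 0.003, 0.4, -0.6]
    - [0, 0, 0.003, 0.4, -0.6]

```text
time_s: 4.75
ee_pos: [530.6, -2.7, 103.8]
ee_rot: [180.0, -0.0, 153.1]
force: [-1.0, -0.5, -0.4]
gripper_width: 18.2
gripper_force: 0.0
```

```bash
python3 look.py w4 2>/dev/null
```

```text
at [530.6  -2.7 103.8] [ 1.8000e+02 -3.0000e-02  1.5315e+02] t 4.75 F [-1.  -0.5 -0.4] w 18.2 q6 -64.7
delta mm [  0.4   0.3 -11.2] roll rad -0.21
tq [-0.072  0.009  0.012]
topmost [316 222] rows [[250, 295, 329], [270, 298, 331]]
132 bar ang 159.8 width [13.3 13.1] end dist from axis 36.4 offset -0.4
124 bar ang 159.8 width [14.  13.8] end dist from axis 34.8 offset -0.0
119 bar ang 159.8 width [14.5 14.3] end dist from axis 33.9 offset 0.2
```

Call:
apply_moves:
  deltas:
    - [0, 0, 0, 0.07, -0.6]
    - [0, 0, 0, 0.14, -0.6]
    - [0, 0, 0, 0.21, -0.6]
    - [0, 0, 0, 0.25, -0.6]
    - [0, 0, 0, 0.25, -0.6]

```text
time_s: 5.3
ee_pos: [530.4, -2.7, 103.6]
ee_rot: [-180.0, -0.0, 139.0]
force: [-0.3, -0.1, 0.2]
gripper_width: 18.0
gripper_force: 0.2
```

```bash
python3 look.py w5 2>/dev/null
```

```text
at [530.4  -2.7 103.6] [-1.7997e+02 -5.0000e-02  1.3895e+02] t 5.3 F [-0.3 -0.1  0.2] w 18.0 q6 -50.5
delta mm [  0.3   0.3 -11.4] roll rad -0.458
tq [-0.065  0.126  0.023]
topmost [318 221] rows [[250, 295, 328], [270, 298, 331]]
132 bar ang 146.9 width [12.9 13.1] end dist from axis 36.9 offset -1.0
124 bar ang 146.9 width [13.6 13.8] end dist from axis 35.4 offset -0.5
119 bar ang 146.9 width [14.1 14.3] end dist from axis 34.4 offset -0.2
```

Call:
apply_moves:
  deltas:
    - [0, 0, 0, 0.05, -0.6]
    - [0, 0, 0, 0.1, -0.6]
    - [0, 0, 0, 0.14, -0.6]
    - [0, 0, 0, 0.17, -0.6]
    - [0, 0, 0, 0.17, -0.6]

```text
time_s: 5.85
ee_pos: [530.7, -2.7, 103.9]
ee_rot: [-180.0, -0.0, 129.2]
force: [-0.6, -0.3, -0.1]
gripper_width: 18.6
gripper_force: 0.3
```

```bash
python3 look.py w6 2>/dev/null
```

```text
at [530.7  -2.7 103.9] [-1.7999e+02 -1.0000e-02  1.2918e+02] t 5.85 F [-0.6 -0.3 -0.1] w 18.6 q6 -40.7
delta mm [  0.5   0.1 -11.1] roll rad -0.629
tq [-0.125  0.052  0.011]
topmost [317 221] rows [[250, 295, 328], [270, 298, 331]]
132 bar ang 137.1 width [12.9 13.1] end dist from axis 36.7 offset -1.3
124 bar ang 137.1 width [13.7 13.8] end dist from axis 35.2 offset -0.8
119 bar ang 137.1 width [14.1 14.3] end dist from axis 34.2 offset -0.6
```

Call:
apply_moves:
  deltas:
    - [0, 0, 0, 0.05, -0.6]
    - [0, 0, 0, 0.1, -0.6]
    - [0, 0, 0, 0.14, -0.6]
    - [0, 0, 0, 0.17, -0.6]
    - [0, 0, 0, 0.17, -0.6]

```text
time_s: 6.4
ee_pos: [530.7, -3.3, 103.8]
ee_rot: [-179.9, 0.1, 119.5]
force: [0.5, -2.5, -0.6]
gripper_width: 18.7
gripper_force: 20.0
```

```bash
python3 look.py w7 2>/dev/null
```

```text
at [530.7  -3.3 103.8] [-1.7995e+02  7.0000e-02  1.1955e+02] t 6.4 F [ 0.5 -2.5 -0.6] w 18.7 q6 -31.0
delta mm [  1.    0.2 -11.2] roll rad -0.797
tq [-0.663  0.129  0.83 ]
topmost [315 221] rows [[250, 293, 326], [270, 297, 330]]
132 bar ang 130.1 width [12.9 13.1] end dist from axis 36.4 offset -1.6
124 bar ang 130.1 width [13.6 13.8] end dist from axis 34.8 offset -1.0
119 bar ang 130.1 width [14.1 14.3] end dist from axis 33.8 offset -0.6
```

A torque of 0.83 N m at 65° shows the hard stop, so the cap is home. I'll back off, lift clear, and work out the guard angle.

Call:
apply_moves:
  deltas:
    - [0, 0, 0, -0.08, -0.6]
    - [0, 0, 0, -0.14, -0.5]
    - [0, 0, 0, -0.14, -0.4]
    - [0, 0, -0.03, -0.14, -0.4]
    - [0, 0, -0.07, -0.14, -0.4]

```text
time_s: 6.95
ee_pos: [529.4, -2.2, 173.0]
ee_rot: [-179.8, -0.2, 127.3]
force: [1.3, 0.3, -0.0]
gripper_width: 27.0
gripper_force: 0.0
```

```bash
cat >> h.py <<'E'
O=np.array([530.4,-2.5,0]);Y=16.5;RS=R.from_euler("z",Y,degrees=True).as_matrix()
def s2w(p): return O+RS@np.array(p,float)
def w2s(p): return RS.T@(np.array(p)-O)
def gos(p): go(s2w(p),106.5);print("in s-frame",w2s(env.state()["ee_pos"]).round(1))
E
python3 - <<'E'
from h import *
im=cams.grab_frame("top");cv2.imwrite("pics/top2.png",im);C=cam("top")
for th in np.arange(2.2,2.51,.05):
    print(th.round(2),w2px(C,s2w((0,80-160*np.cos(th),127+160*np.sin(th)))).round(0),end=" ")
print(w2px(C,s2w((0,-80,145))))
print(px2w(C,(145,277),200),px2w(C,(130,177),160))
gos((0,0,330))
im=cams.grab_frame("wrist");cv2.imwrite("pics/w8.png",im)
E
```

```text
2.2 [306. 247.] 2.25 [302. 248.] 2.3 [299. 249.] 2.35 [295. 250.] 2.4 [292. 252.] 2.45 [289. 253.] 2.5 [286. 254.] [452.73983443 208.60991493]
[432.11190062 424.55285718 200.        ] [600.35575946 469.62149687 160.        ]
at [534.2  -2.3 181.2] [179.47   0.32 127.29] t 7.0 F [ 2.6 -0.5  3.6] w 27.0 q6 -38.9
delta mm [   1.3   -1.8 -148.8] roll rad 0.363
in s-frame [  3.7  -0.9 181.2]
```

View pics/w8.png

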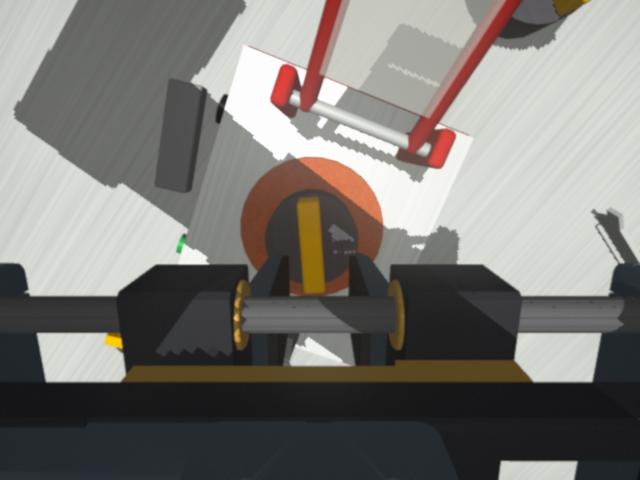

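The wrist view shows the cap level on the wheel with its bar at (310,245). The guard posts are at (285,90) and (435,148), and the guard leans back at about 2.38 rad. Next: rise, close the fingers, line the tool up with the sharpener and go behind the guard.

Call:
apply_moves:
  deltas:
    - [0, 0, -0.05, 0.12, -0.8]
    - [0, 0, -0.1, 0.24, -1]
    - [0.001, -0.002, -0.148, 0.363, -1]
    - [0.001, -0.002, -0.148, 0.363, -1]
    - [0.001, -0.002, -0.148, 0.363, -1]

```text
time_s: 7.55
ee_pos: [528.8, -2.9, 322.5]
ee_rot: [179.9, -0.0, 106.6]
force: [0.1, -0.1, -0.3]
gripper_width: 0.1
gripper_force: 0.0
```

Call:
apply_moves:
  deltas:
    - [0.05, 0, 0, 0, -1]
    - [0.1, 0, 0, 0, -1]
    - [0.15, 0, 0, 0, -1]
    - [0.2, 0, 0, 0, -1]
    - [0.24, 0, 0, 0, -1]

```text
time_s: 8.05
ee_pos: [457.9, 228.9, 319.4]
ee_rot: [-179.7, -0.0, 106.7]
force: [0.8, -0.1, -0.7]
gripper_width: 0.4
gripper_force: 0.0
```

```bash
python3 -c "
from h import *
gos((0,235,217))"
```

```text
at [457.9 228.9 319.4] [-1.7974e+02 -3.0000e-02  1.0667e+02] t 8.05 F [ 0.8 -0.1 -0.7] w 0.4 q6 8.6
delta mm [ -7.5   4.2 102.4] roll rad 0.003
in s-frame [ -3.8 242.5 319.4]
```

Call:
apply_moves:
  deltas:
    - [0, 0.003, 0.04, 0, -1]
    - [-0.003, 0.003, 0.08, 0, -1]
    - [-0.005, 0.004, 0.1, 0, -1]
    - [-0.006, 0.004, 0.1, 0, -1]
    - [-0.006, 0.004, 0.1, 0, -1]

```text
time_s: 8.55
ee_pos: [465.1, 222.0, 221.0]
ee_rot: [-179.9, -0.0, 106.6]
force: [0.7, 0.2, 0.5]
gripper_width: 0.4
gripper_force: 0.0
```

Call:
apply_moves:
  deltas:
    - [-0.02, 0, 0, 0, -1]
    - [-0.035, 0, -0.003, 0, -1]
    - [-0.05, 0, -0.01, 0, -1]
    - [-0.065, 0, -0.015, 0, -1]
    - [-0.08, 0, -0.02, 0, -1]

```text
time_s: 9.05
ee_pos: [489.2, 145.3, 243.6]
ee_rot: [179.8, -0.0, 106.6]
force: [-0.3, 3.3, 1.8]
gripper_width: 0.4
gripper_force: 1.5
```

```bash
python3 - <<'E'
from h import *
gos((0,100,245))
im=cams.grab_frame("side");cv2.imwrite("pics/s2.png",im[80:440,160:480])
E
```

```text
at [489.2 145.3 243.6] [ 1.7982e+02 -5.0000e-02  1.0663e+02] t 9.05 F [-0.3  3.3  1.8] w 0.4 q6 -1.4
delta mm [-53.4  -2.6  -1.5] roll rad 0.002
in s-frame [  2.5 153.4 243.6]
```

View pics/s2.png

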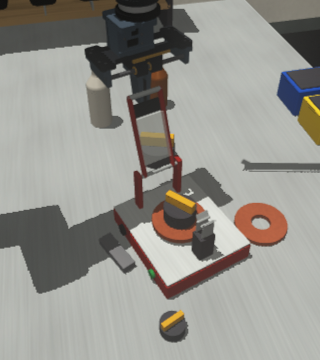

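The crop shows the fingers behind the guard's end bar pushing it up towards upright, with both bottles standing. I'll keep following the arc.

Call:
apply_moves:
  deltas:
    - [-0.025, -0.002, -0.004, 0, -1]
    - [-0.05, -0.002, -0.006, 0, -1]
    - [-0.075, -0.002, -0.006, 0, -1]
    - [-0.098, -0.002, -0.004, 0, -1]
    - [-0.112, -0.002, -0.002, 0, -1]

```text
time_s: 9.6
ee_pos: [518.4, 35.8, 243.4]
ee_rot: [-179.9, 0.0, 106.5]
force: [-0.4, 0.3, -0.4]
gripper_width: 0.4
gripper_force: 0.4
```

```bash
python3 -c "
from h import *
gos((0,12,226));gos((0,-11,201))"
```

```text
at [518.4  35.8 243.4] [-1.7992e+02  1.0000e-02  1.0651e+02] t 9.6 F [-0.4  0.3 -0.4] w 0.4 q6 -13.8
delta mm [-28.1   0.7  17.4] roll rad 0.0
in s-frame [ -0.6  40.1 243.4]
at [518.4  35.8 243.4] [-1.7992e+02  1.0000e-02  1.0651e+02] t 9.6 F [-0.4  0.3 -0.4] w 0.4 q6 -13.8
delta mm [-51.1   0.7  42.4] roll rad 0.0
in s-frame [ -0.6  40.1 243.4]
```

Call:
apply_moves:
  deltas:
    - [-0.014, 0, 0.008, 0, -1]
    - [-0.028, 0, 0.017, 0, -1]
    - [-0.04, 0, 0.029, 0, -1]
    - [-0.051, 0, 0.042, 0, -1]
    - [-0.051, 0, 0.042, 0, -1]

```text
time_s: 10.1
ee_pos: [531.9, -12.3, 199.2]
ee_rot: [-179.7, -0.1, 106.5]
force: [-0.5, 0.2, 0.2]
gripper_width: 0.4
gripper_force: 0.0
```

```bash
python3 - <<'E'
from h import *
gos((0,-26,172));gos((0,-44,149))
im=cams.grab_frame("side");cv2.imwrite("pics/s3.png",cv2.resize(im[200:400,250:430],None,fx=3,fy=3))
E
```

```text
at [531.9 -12.3 199.2] [-1.7973e+02 -7.0000e-02  1.0655e+02] t 10.1 F [-0.5  0.2  0.2] w 0.4 q6 -19.1
delta mm [-16.2   1.4  27.2] roll rad 0.001
in s-frame [ -1.3  -9.9 199.2]
at [531.9 -12.3 199.2] [-1.7973e+02 -7.0000e-02  1.0655e+02] t 10.1 F [-0.5  0.2  0.2] w 0.4 q6 -19.1
delta mm [-34.2   1.5  50.1] roll rad 0.001
in s-frame [ -1.3  -9.9 199.2]
```

View pics/s3.png

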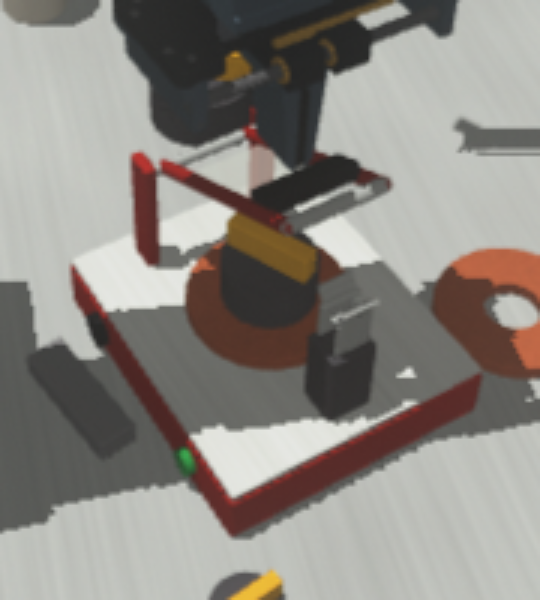

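The crop shows the guard about 20–25° from shut, with the fingertips just behind the black pad near (300,165) and the pane above the cap bar. Continuing down onto the pad.

Call:
apply_moves:
  deltas:
    - [-0.008, 0.001, 0.012, 0, -1]
    - [-0.018, 0.001, 0.024, 0, -1]
    - [-0.028, 0.001, 0.036, 0, -1]
    - [-0.036, 0.001, 0.045, 0, -1]
    - [-0.036, 0.001, 0.048, 0, -1]

```text
time_s: 10.65
ee_pos: [543.9, -46.6, 152.3]
ee_rot: [-179.9, -0.0, 106.5]
force: [-0.5, 1.0, 0.3]
gripper_width: 0.6
gripper_force: 0.0
```

```bash
python3 - <<'E'
from h import *
gos((0,-47,139))
E
```

```text
at [543.9 -46.6 152.3] [-1.7988e+02 -3.0000e-02  1.0654e+02] t 10.65 F [-0.5  1.   0.3] w 0.6 q6 -22.6
delta mm [-0.9 -0.4 13.3] roll rad 0.001
in s-frame [  0.5 -46.1 152.3]
```

Now press down in small steps, watching the force.

Call:
apply_moves:
  deltas:
    - [0, 0, 0.003, 0, -1]
    - [-0.001, 0, 0.005, 0, -1]
    - [-0.001, 0, 0.007, 0, -1]
    - [-0.001, 0, 0.008, 0, -1]
    - [-0.001, 0, 0.008, 0, -1]

```text
time_s: 11.15
ee_pos: [544.6, -46.0, 148.1]
ee_rot: [179.9, 0.0, 106.6]
force: [-3.9, 0.9, 10.3]
gripper_width: 0.6
gripper_force: 5.0
```

Call:
apply_moves:
  deltas:
    - [0, 0, 0.001, 0, -1]
    - [0, 0, 0.002, 0, -1]
    - [0, 0, 0.003, 0, -1]
    - [0, 0, 0.003, 0, -1]

```text
time_s: 11.55
ee_pos: [544.7, -46.4, 144.8]
ee_rot: [179.9, 0.1, 106.7]
force: [-1.9, -0.8, 7.9]
gripper_width: 0.7
gripper_force: 3.9
```

Call:
apply_moves:
  deltas:
    - [0, 0, 0.001, 0, -1]
    - [0, 0, 0.002, 0, -1]
    - [0, 0, 0.003, 0, -1]
    - [0, 0, 0.003, 0, -1]

```text
time_s: 11.95
ee_pos: [544.7, -46.1, 139.8]
ee_rot: [180.0, -0.0, 106.6]
force: [-0.1, 0.1, -0.1]
gripper_width: 0.4
gripper_force: 0.0
```

Call:
apply_moves:
  deltas:
    - [0, 0, 0.001, 0, -1]
    - [0, 0, 0.002, 0, -1]
    - [0, 0, 0.002, 0, -1]

```text
time_s: 12.25
ee_pos: [544.8, -46.2, 139.1]
ee_rot: [179.9, -0.0, 106.6]
force: [-2.5, 1.1, 8.5]
gripper_width: 0.6
gripper_force: 4.0
```

The force fell to zero as it snapped in, and it is now rising against the stop. One more small press, then retreat and check.

Call:
apply_moves:
  deltas:
    - [0, 0, 0.0015, 0, -1]
    - [0, 0, 0.0015, 0, -1]

```text
time_s: 12.45
ee_pos: [544.8, -46.2, 139.0]
ee_rot: [179.9, 0.0, 106.6]
force: [-4.3, 1.5, 14.8]
gripper_width: 0.3
gripper_force: 7.7
```

Call:
apply_moves:
  deltas:
    - [0, 0, -0.03, 0, -1]
    - [0, 0, -0.07, 0, -1]
    - [0.02, 0, -0.12, 0, -1]
    - [0.06, 0, -0.16, 0, -1]
    - [0.1, 0, -0.18, 0, -1]

```text
time_s: 12.95
ee_pos: [517.8, 46.1, 317.0]
ee_rot: [179.8, 0.1, 106.5]
force: [0.6, 0.7, 0.3]
gripper_width: 0.4
gripper_force: 0.0
```

```bash
python3 - <<'E'
from h import *
print(env.state()["force"],env.state()["ee_pos"])
im=cams.grab_frame("side");cv2.imwrite("pics/s4.png",cv2.resize(im[120:400,220:440],None,fx=2,fy=2))
E
```

```text
[0.63077322 0.69230199 0.3325929 ] [517.83452043  46.076527   316.95663791]
```

View pics/s4.png

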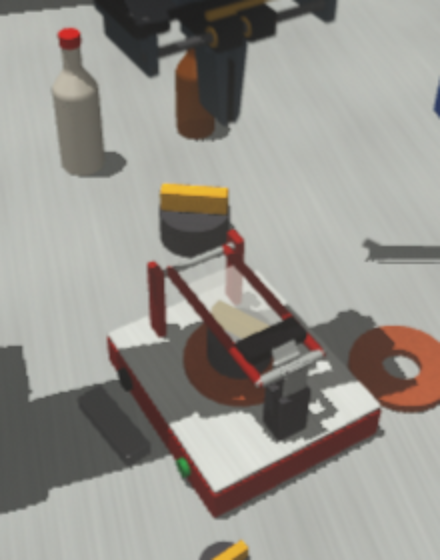

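The last crop shows the guard level over the cap, with its end bar in the clip at about (290,365). Both bottles are standing and the arm is clear, so I'll hand in.

```bash
python3 -c "
from workcell import env
print(env.job_done())"
```

```text
the job is handed in; nothing more can be done
None
```

I handed the job in at about 13 s: the cap dropped into the thread and was turned 65° to its hard stop, the guard snapped into the clip, and both bottles are standing; the hand-in returned no verdict.

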